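# Check-weigh a filled bottle on an arrested beam balance

### The arm

A 6-joint arm with a two-finger parallel gripper is mounted at the origin on a cart in front of the work surface, level with it; the furniture and walls round the work are solid. World frame = base frame: x ahead of the robot, y to its left, z up, the work surface at z = 0. Lengths are in m, angles in rad, forces in N, time in s.
With the tool pointing down it reaches from about 0.35 to 0.85 m from the base axis. Payload 8.1 kg.
Tool frame: the origin (TCP) lies midway between the tips of the shut fingers; the grasp point (between the pads) lies 19 mm behind it; z points along the fingers, y is the direction in which the jaws open and shut (so a half turn about z gives the same grasp; the last joint's range is limited). The gripper opens to 85 mm and grips with 20 to 120 N. Pads are 22 mm wide; open, the fingers measure 114 mm over their backs; the gripper's body (76 mm by 85 mm) begins 54 mm behind the grasp point. The pads swing forward as they close: fully open they stand 13 mm farther back than shut.
Start: joints at [-0.085, 0.13, 1.488, -0, 1.523, -0.085], TCP at [0.6, 0, 0.231] pointing down, gripper open.
Joint ranges: [-2.96, 2.96], [-0.89, 2.26], [0.02, 2.5], [-1.34, 4.48], [0, 2.73], [-2.66, 2.66]. Speed limits (rad/s): [2.39, 2.39, 2.79, 3.14, 3.14, 3.14].

### API

Orientations are given as a unit quaternion [x, y, z, w].
In Python, from rig import manip gives the robot as it stands.
- The arm moves only by the shell command python3 -m creep 'ROWS' [FORCE]. ROWS is JSON, a list of rows, each an object of numbers: "wx", "wy", "wz": the turn, a rotation vector about the world's x, y, z in degrees; "x", "y", "z": the shift along the world's x, y, z in mm; "claw": the finger opening in mm, from 0 to 85.4. A call has 1 to 20 rows; each row is the pose to reach, as a shift and turn from the pose commanded when the call began; what a row does not reach only later rows make up. A row lasts 1/8 s, in which the tool goes at most 62.5 mm and 10.7 degrees, less where a joint would pass 70% of its speed; a pose out of reach is approached as far as the arm can. A call with a gripper value outside its range is refused whole. The fingers move at their own pace and stop on an object; FORCE is the grip in N (left out, the last holds). Time passes only in rows, so rows that repeat a pose let the fingers close. It gives the time, the measured TCP pose, the force and the opening at its end, in the units of the state.
- manip.read_state(): the state, without advancing time (a new reading comes with each control period).
- manip.capture(name): name is "scene" or "side" or "wrist"; returns a dict with "img" (480x640x3 uint8, red, green, blue), "depth" (480x640 float32, m along the optical axis (not along the pixel's ray), 0 where there is no reading), "fx", "fy", "cx", "cy" (pixels), "rvec" (rotation vector, rad) and "tvec" (3), from world to camera coordinates, as OpenCV has them; the wrist camera has in their place "T_tool_cam" (4x4, takes a point from camera to tool coordinates, whose origin is the TCP and whose axes are the flange's). Camera axes: x right, y down, z forward; pixel columns grow to the right and rows downward; lengths in m; the calibration is good to about 2 mm. A picture is of the moment at which its call begins: read the wrist's pose just before it.
- manip.job_done(): hands the job in, once; it reports no verdict.
Trained networks look in a picture, given as the dict that the camera call returned (one of the last four; its "shot" number tells which), for a name from the list of things; names that differ only in an ending like _2 or _b are one class to them, and where a whole thing is asked for, a point or a joint stands for the part that bears it (a point fixed in the world has none). Each returns a list of dicts, best first, with "score" (0 to 1); they miss things now and then, are a little off and sometimes report something else, mostly with a low value. They report only what shows in the picture. A call takes as long as a camera call. They do not tell look-alikes from the thing itself.
- manip.spot_in(picture, target): "point" ([column, row] in pixels, amid what is visible of it).
- manip.place_of(picture, target): "point" ([column, row] in pixels: a listed point, or the origin of a listed thing).
The state is a dict: "clock": time; "joint_pos": joint angles; "qd": joint speeds; "joint_torque": joint torques, N m; "ee_pos": TCP position; "tool_rot": TCP orientation; "ft_force": force on the tool from outside, world axes, zero at the start; "moment": the same for the moment, N m; "finger_gap": finger opening in m.
Only numpy, scipy, OpenCV 4.12 (cv2) and the standard library are available. Lean on these libraries where they do the work, as an engineer would, in place of code of your own. Each camera call takes 0.05 s, during which the arm holds its last target.

### The job

Check the filled bottle on the beam balance against its counterweight: while the beam is still arrested, gently set the largest of the three knobbed steel weights upright on the empty pan and let go of it. Then swing the arrest lever fully over to release the beam, let it come to rest near level on its own for a couple of seconds, and bring the lever back past its spring catch until it snaps fully home, so that the beam is arrested again. Leave the bottle and the weight standing on their pans and the two smaller weights in their tray.

Things in the scene. Friction and masses are not known exactly. Their poses are not given: they have to be found in the camera images.
- balance: grey two-pan beam balance, fixed. Origin: centre of its underside on the bench; its -x side (front, with the lever) faces about toward the robot (turned up to 0.25 rad), +y is its left. Base 340 mm (y) by 150 mm (x), 25 mm high; front apron 130 mm wide, out to x = -123 mm. Between the pans a grey frame (y within 45 mm) is 103 mm high, and a thin white index plate (76 mm wide, x = -26 mm) 158 mm
- pan_left: left pan of the balance, which holds the bottle: flat steel disc of 112 mm diameter with a 2 mm raised rim, centred 125 mm to the left (+y) of the balance's centre, its upper face 122 mm above the bench. Stays level as it goes up and down. Origin: its pivot on the beam, on the pan's axis, 37 mm below the upper face
- pan_right: right, empty pan: same disc, centred 125 mm to the right (-y) of the balance's centre, its upper face 122 mm above the bench. Origin: on the pan's axis, 37 mm below the upper face
- beam (a joint): tilt, rad, of the aluminium beam (266 mm long, along the balance's y, pivot in the middle, a pan on each end): 0 level, positive when the left pan (bottle) is down, stops at -0.12 and 0.12. When free, 10 g more on one pan tilts it by about 0.04; it settles within about 1.5 s
- arrest_lever (a joint): arrest lever, rad. 0: arrested, at its stop, leaning 0.6 rad to the balance's right (-y); two rests hold the beam level. 1.2: released, at its other stop, leaning 0.6 rad to the left; the beam is free from 0.95. Stays where left (friction under 1 N at the knob). A sprung catch at 0.15 is met at about 0.28 on the way back, takes 2 to 3 N at the knob to pass either way; below 0.12 the lever snaps to 0
- lever_knob (a point): centre of the black ball knob (24 mm in diameter) on the end of the arrest lever; a steel rod, 8 mm thick, joins it to the pivot 100 mm away. Centre 123 mm above the bench at both ends of the swing, 140 mm midway. The catch behind and beside the rod reaches up to 87 mm: fingertips that push sideways on knob or rod should stay above 95 mm
- lever_pivot (a point): pivot of the arrest lever, 110 mm in front (-x) of the balance's centre and 40 mm above the bench; the lever swings in the upright plane through this point that is parallel to the balance's y and z axes
- bottle: closed white plastic bottle with a screw cap, 54 mm in diameter, 130 mm high, about 200 g (within 4 %), standing on the left pan. Origin: centre of its underside
- weight_tray: black plastic tray, 80 mm (x) by 180 mm (y), rim 10 mm high, fixed to the bench right of and in front of the balance; the three weights stand in it in a row along its y, 55 mm apart, in any order, on its floor 5.7 mm above the bench. Origin: centre of its underside
- weight_large: largest steel weight, 200 g: a cylinder 28 mm in diameter and 34 mm high with a knob (18 mm in diameter) on a short neck, 49 mm high overall. Origin: centre of its underside
- weight_medium: middle steel weight, 100 g, same shape: cylinder 22 mm in diameter and 27 mm high, 39 mm overall. Origin: centre of its underside
- weight_small: smallest steel weight, 50 g, same shape: cylinder 18 mm in diameter and 21.5 mm high, 32 mm overall. Origin: centre of its underside
- filter_flask: glass filter flask with a white funnel on it, 296 mm high in all, about 130 mm wide, fixed on the bench to the left of the balance: only an obstacle, pass over or round it. Origin: centre of its underside
Not all that is in view belongs to the job. What is shaped like the weight_large but green or red is not meant.

How it is judged:
On the way, in this order (a step that is already met when the one before it is completed fails the run):
1. the largest weight stands upright on the right pan, let go, with the beam still arrested (horizontal distance between weight_large and pan_right below 0.045 m and z of weight_large in the frame of pan_right between 0.031 and 0.043 m and angle between weight_large's own z axis and vertical below 0.2 rad and contact force between the fingers and weight_large below 0.1 N and value of joint arrest_lever below 0.1 rad), for 0.2 s.
2. the lever is over, the beam free and at rest near level, untouched by the robot, for a second (value of joint arrest_lever above 1 rad and value of joint beam between -0.06 and 0.06 rad and velocity of joint beam between -0.03 and 0.03 rad/s and contact force between each of the fingers, the arm and pan_left below 0.05 N and contact force between each of the fingers, the arm and pan_right below 0.05 N and contact force between each of the fingers, the arm and weight_large below 0.05 N and contact force between each of the fingers, the arm and bottle below 0.05 N), for 1 s.
At the end, for the whole second after the job is handed in: The arrest lever is home (below 0.06 rad, past its catch), the beam is level within 0.02 rad, and the largest weight and the bottle stand upright (within 0.2 rad) and at rest on the right and the left pan, each within 45 mm of its pan's centre and not raised off it (value of joint arrest_lever below 0.06 rad and value of joint beam between -0.02 and 0.02 rad and horizontal distance between weight_large and pan_right below 0.045 m and z of weight_large in the frame of pan_right between 0.031 and 0.043 m and angle between each of weight_large, bottle's own z axis and vertical below 0.2 rad and horizontal distance between bottle and pan_left below 0.045 m and z of bottle in the frame of pan_left between 0.031 and 0.043 m and linear speed of each of weight_large, bottle below 0.02 m/s); the robot touches nothing.
It fails at once if the beam is released before the largest weight stands on the right pan (value of joint arrest_lever above 0.5 rad and (horizontal distance between weight_large and pan_right above 0.05 m or z of weight_large in the frame of pan_right above 0.052 m)).
It fails at once if the bottle or one of the smaller weights is shifted by more than 40 mm or knocked over (distance of any of bottle, weight_medium, weight_small from where it was at the start of the episode above 0.04 m or angle between bottle's own z axis and vertical above 0.5 rad or angle between any of weight_medium, weight_small's own z axis and vertical above 0.8 rad).
It fails at once if the largest weight is dropped, from more than about 13 mm (linear speed of weight_large above 0.5 m/s and contact force between the fingers and weight_large below 0.05 N).
It also fails if it takes over 59 s, if anything falls off the work surface, if the arm or the gripper's body presses on something with over 40 N, if the wrist force passes 120 N, or if a joint passes its speed limit or range.

## Working session

There is one attempt and no reset: what is moved stays moved. The work goes in short steps, Python scripts to look and compute and a shell command to move; the robot and the scene stay as the last step left them, time stands still between calls to the robot, and variables do not carry over. Pictures are saved under pics/ and viewed, and the job is handed in when it is done.

```bash
mkdir -p pics; cat > h.py <<'E'
import numpy as np, cv2
from scipy.spatial.transform import Rotation as R
from rig import manip
def cam(p):
    """returns Rwc, t (camera->world)"""
    if "T_tool_cam" in p:
        s=p["_s"]; T=np.eye(4);T[:3,:3]=R.from_quat(s["tool_rot"]).as_matrix();T[:3,3]=s["ee_pos"]
        return T@p["T_tool_cam"]
    Rm=cv2.Rodrigues(np.array(p["rvec"],float))[0];T=np.eye(4);T[:3,:3]=Rm.T;T[:3,3]=-Rm.T@np.array(p["tvec"]).ravel();return T
def cap(n):
    s=manip.read_state();p=manip.capture(n);p["_s"]=s;return p
def ray(p,uv):
    T=cam(p);d=np.array([(uv[0]-p["cx"])/p["fx"],(uv[1]-p["cy"])/p["fy"],1.]);return T[:3,3],T[:3,:3]@d
def at_z(p,uv,z):
    o,d=ray(p,uv);return o+d*(z-o[2])/d[2]
def at_depth(p,uv):
    o,d=ray(p,uv);u,v=int(round(uv[0])),int(round(uv[1]));return o+d*p["depth"][v,u]
def proj(p,X):
    T=np.linalg.inv(cam(p));c=T[:3,:3]@np.array(X)+T[:3,3];return [p["fx"]*c[0]/c[2]+p["cx"],p["fy"]*c[1]/c[2]+p["cy"]]
def save(p,n,crop=None,k=1):
    i=p["img"][:,:,::-1]
    if crop: a,b,c,d=crop;i=i[b:d,a:c]
    cv2.imwrite("pics/"+n,cv2.resize(i,None,fx=k,fy=k,interpolation=cv2.INTER_CUBIC))
E
python3 - <<'E'
from h import *
np.set_printoptions(precision=4,suppress=True)
for n in ("scene","side","wrist"):
    p=cap(n);save(p,n+"0.png")
    for t in ("weight_large","weight_medium","weight_small","weight_tray","pan_right","pan_left","lever_knob","lever_pivot","balance","bottle"):
        r=manip.place_of(p,t)
        print(n,t,[(np.round(a["point"]),round(a["score"],2)) for a in r[:4]])
        
E
```

```text
scene weight_large [(array([357., 345.]), 0.85), (array([405., 323.]), 0.68), (array([446., 328.]), 0.59), (array([381., 314.]), 0.58)]
scene weight_medium [(array([340., 331.]), 0.46)]
scene weight_small [(array([338., 328.]), 0.48)]
scene weight_tray [(array([359., 345.]), 0.76)]
scene pan_right [(array([342., 252.]), 0.57)]
scene pan_left [(array([292., 206.]), 0.79)]
scene lever_knob [(array([278., 229.]), 0.65)]
scene lever_pivot [(array([270., 255.]), 0.8)]
scene balance [(array([319., 259.]), 0.57)]
scene bottle [(array([291., 190.]), 0.55)]
side weight_large [(array([398., 250.]), 0.55), (array([357., 233.]), 0.52), (array([342., 249.]), 0.52), (array([349., 227.]), 0.44)]
side weight_medium [(array([411., 241.]), 0.61)]
side weight_small [(array([380., 258.]), 0.46)]
side weight_tray [(array([401., 252.]), 0.8), (array([174., 349.]), 0.68), (array([211., 241.]), 0.65)]
side pan_right [(array([399., 250.]), 0.64)]
side pan_left [(array([218., 265.]), 0.91)]
side lever_knob [(array([340., 232.]), 0.95)]
side lever_pivot [(array([312., 287.]), 0.6)]
side balance [(array([270., 287.]), 0.75)]
side bottle [(array([214., 242.]), 0.57), (array([312., 284.]), 0.26)]
wrist weight_large []
wrist weight_medium []
wrist weight_small [(array([272.,  10.]), 0.53)]
wrist weight_tray []
wrist pan_right [(array([266., 406.]), 0.93)]
wrist pan_left []
wrist lever_knob [(array([142., 354.]), 0.88)]
wrist lever_pivot [(array([182., 265.]), 0.62)]
wrist balance [(array([287., 267.]), 0.92)]
wrist bottle [(array([310., 165.]), 0.88)]
```

View pics/scene0.png

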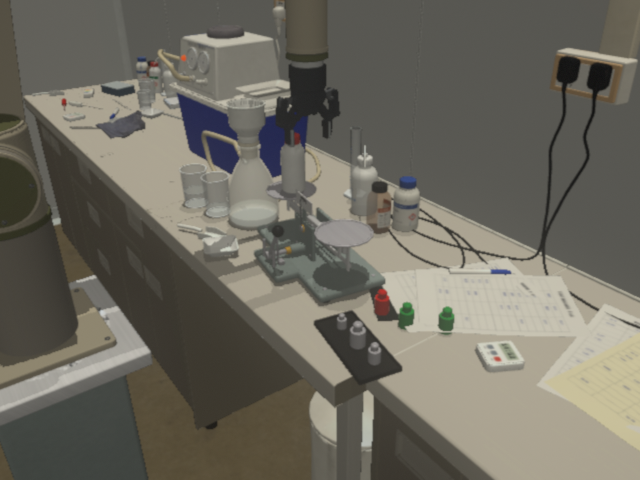

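View pics/side0.png

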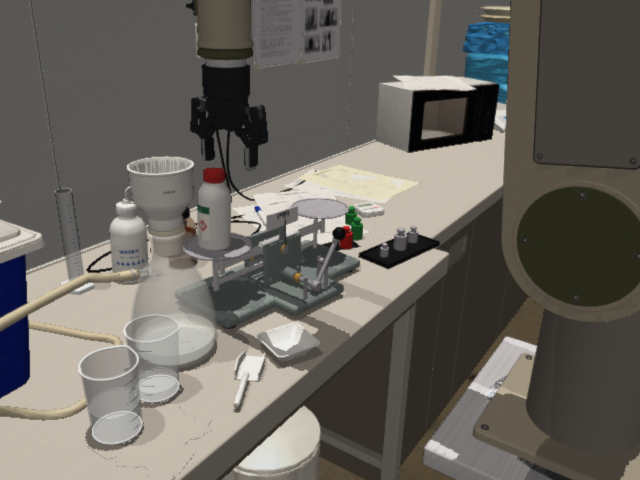

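View pics/wrist0.png

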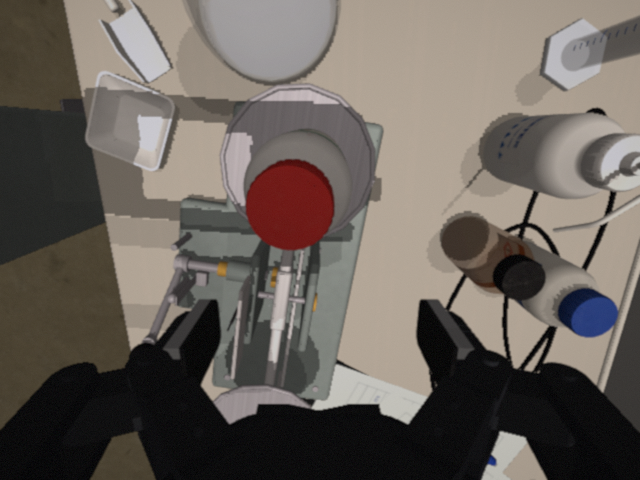

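The scene camera shows the tray with steel weights at (342,322), (358,336) and (375,353). The look-alikes are red at (382,302) and green at (407,314) and (447,319). The middle steel one looks largest, so I'll check that in a crop and measure.

```bash
python3 - <<'E'
from h import *
np.set_printoptions(precision=4,suppress=True)
p=cap("scene");save(p,"crop1.png",(300,200,480,400),4)
q=cap("side");save(q,"crop2.png",(330,180,450,280),6)
def fit(p,uvs):
    for n,uv,z in uvs: print(n,uv,"z-plane",at_z(p,uv,z),"depth",at_depth(p,uv))
fit(p,[("trayc",(359,345),0),("wS",(342,322),.035),("wM",(358,330),.05),("wE",(375,350),.04),("pr",(344,234),.122),("pl",(292,188),.122),("knob",(278,231),.123)])
fit(q,[("wa",(384,250),.03),("wb",(400,238),.045),("wc",(413,233),.035),("pr",(319,208),.122),("pl",(218,248),.122),("knob",(340,233),.123),("piv",(312,287),.04)])
E
```

```text
trayc (359, 345) z-plane [ 0.4524 -0.3606  0.    ] depth [ 0.4398 -0.3757  0.0155]
wS (342, 322) z-plane [ 0.4403 -0.3267  0.035 ] depth [ 0.4498 -0.3145  0.0237]
wM (358, 330) z-plane [ 0.4357 -0.3768  0.05  ] depth [ 0.4438 -0.3671  0.0405]
wE (375, 350) z-plane [ 0.4328 -0.4249  0.04  ] depth [ 0.4391 -0.4179  0.0325]
pr (344, 234) z-plane [ 0.545  -0.1954  0.122 ] depth [ 0.5392 -0.2028  0.1269]
pl (292, 188) z-plane [0.5877 0.054  0.122 ] depth [0.5737 0.0319 0.1332]
knob (278, 231) z-plane [ 0.4478 -0.1096  0.123 ] depth [ 0.4407 -0.1215  0.1302]
wa (384, 250) z-plane [ 0.4428 -0.2817  0.03  ] depth [ 0.4519 -0.3     0.021 ]
wb (400, 238) z-plane [ 0.43   -0.3255  0.045 ] depth [ 0.4428 -0.3531  0.0325]
wc (413, 233) z-plane [ 0.4304 -0.3898  0.035 ] depth [ 0.4374 -0.4058  0.028 ]
pr (319, 208) z-plane [ 0.5474 -0.1967  0.122 ] depth [ 0.5472 -0.1963  0.1222]
pl (218, 248) z-plane [0.5721 0.0642 0.122 ] depth [0.5694 0.067  0.1237]
knob (340, 233) z-plane [ 0.4451 -0.1102  0.123 ] depth [ 0.4411 -0.1035  0.1262]
piv (312, 287) z-plane [ 0.4578 -0.0447  0.04  ] depth [ 0.4576 -0.0445  0.0401]
```

View pics/crop1.png

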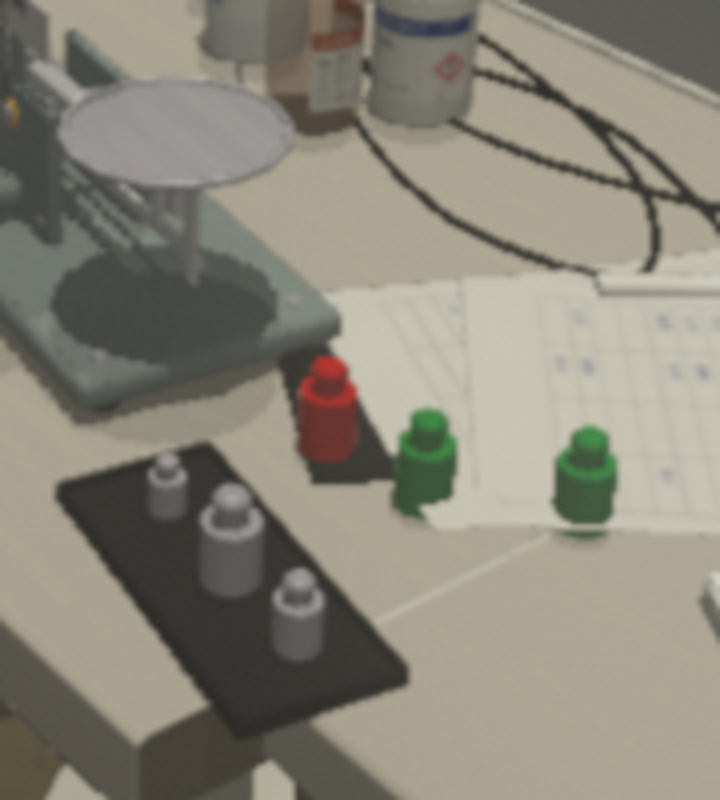

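View pics/crop2.png

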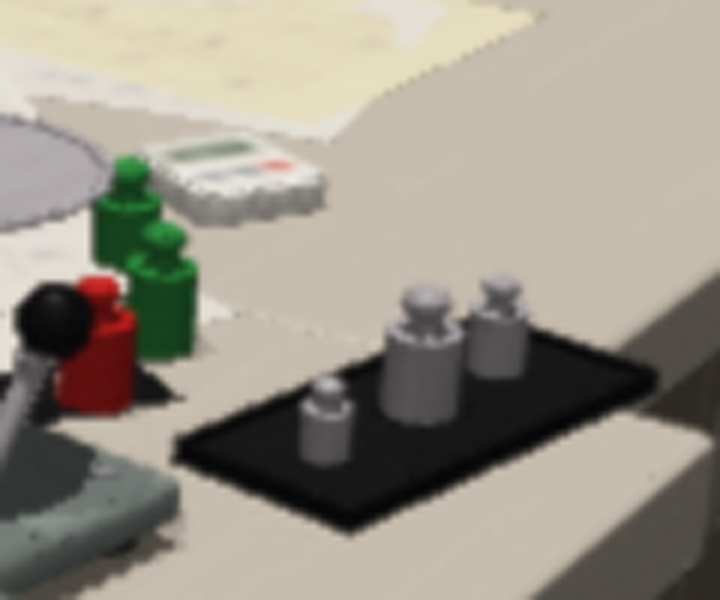

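The crops confirm that the large steel weight is the middle one in the tray, at scene (358,336) and side (400,243). Next I'll triangulate it.

```bash
cat >> h.py <<'E'
def tri(obs):
    A=np.zeros((3,3));b=np.zeros(3)
    for p,uv in obs:
        o,d=ray(p,uv);d=d/np.linalg.norm(d);M=np.eye(3)-np.outer(d,d);A+=M;b+=M@o
    return np.linalg.solve(A,b)
E
python3 - <<'E'
from h import *
np.set_printoptions(precision=4,suppress=True)
s=manip.read_state();print(s["clock"],s["ee_pos"],R.from_quat(s["tool_rot"]).as_matrix())
p=cap("scene");q=cap("side")
c=lambda x,y:(300+(x+.5)/4-.5,200+(y+.5)/4-.5)
e=lambda x,y:(330+(x+.5)/6-.5,180+(y+.5)/6-.5)
for n,a,b in [("Lknob",c(232,500),e(427,303)),("Lbase",c(231,570),e(421,400)),("Mknob",c(299,582),e(500,288)),("Sknob",c(167,464),e(328,388)),("panR",c(177,132),(319,208)),("knob",(278,231),(340,233)),("tray near L corner",c(64,490),e(352,530))]:
    print(n,tri([(p,a),(q,b)]), proj(p,tri([(p,a),(q,b)])),a)
w=cap("wrist");print(w["T_tool_cam"])
for t in("pan_right","lever_knob","lever_pivot"):
  r=manip.place_of(w,t);print(t,r[:1])
E
```

```text
1.75 [0.6    0.     0.2313] [[-0.  1.  0.]
 [ 1.  0.  0.]
 [ 0.  0. -1.]]
Lknob [ 0.4469 -0.3618  0.047 ] [np.float64(357.5339518155347), np.float64(324.7606505997553)] (357.625, 324.625)
Lbase [ 0.4466 -0.3624  0.0096] [np.float64(357.1848913841758), np.float64(342.3959890446633)] (357.375, 342.125)
Mknob [ 0.4419 -0.4126  0.0377] [np.float64(374.3084444101199), np.float64(345.2226597864541)] (374.375, 345.125)
Sknob [ 0.455  -0.306   0.0309] [np.float64(341.4738368864242), np.float64(315.47907252657757)] (341.375, 315.625)
panR [ 0.5458 -0.1937  0.1236] [np.float64(343.77474552301356), np.float64(232.82161153157097)] (343.875, 232.625)
knob [ 0.4463 -0.1111  0.1232] [np.float64(277.76350268563107), np.float64(231.40026804625137)] (278, 231)
tray near L corner [ 0.4243 -0.2656  0.0032] [np.float64(314.84969938623914), np.float64(323.174895141681)] (315.625, 322.125)
[[ 0.0008 -0.9553 -0.2958  0.0764]
 [ 1.      0.0005  0.001   0.0003]
 [-0.0009 -0.2958  0.9553 -0.1421]
 [ 0.      0.      0.      1.    ]]
pan_right [{'point': [266.6, 404.6], 'score': 0.93}]
lever_knob [{'point': [143.8, 354.9], 'score': 0.56}]
lever_pivot [{'point': [182.0, 261.9], 'score': 0.55}]
```

```bash
python3 -m creep '[{"x":-20,"y":-60,"z":0,"claw":60},{"x":-45,"y":-120,"z":0,"claw":60},{"x":-70,"y":-180,"z":0,"claw":60},{"x":-97,"y":-240,"z":0,"claw":60},{"x":-125,"y":-300,"z":-20,"claw":60},{"x":-153,"y":-362,"z":-50,"claw":60},{"x":-153,"y":-362,"z":-100,"claw":60},{"x":-153,"y":-362,"z":-120,"claw":60},{"x":-153,"y":-362,"z":-120,"claw":60}]' 30; python3 - <<'E'
from h import *
w=cap("wrist");save(w,"w1.png");print(w["_s"]["ee_pos"],w["_s"]["finger_gap"],proj(w,[.4468,-.362,.0547]),proj(w,[.4468,-.362,.0057]))
print([ (t,manip.spot_in(w,t)[:2]) for t in("weight_large","weight_medium","weight_small")])
E
```

```text
[6.00007191e-01 2.82411553e-06 2.31284243e-01] 0.08520995861804856 [np.float64(198.26559852647512), np.float64(491.7122393210222)] [np.float64(209.9100759860824), np.float64(456.95235668351404)]
[('weight_large', []), ('weight_medium', [{'point': [174.6, 284.0], 'score': 0.55}]), ('weight_small', [])]schema error: expected keys wx, wy, wz, x, y, z, claw
```

View pics/w1.png

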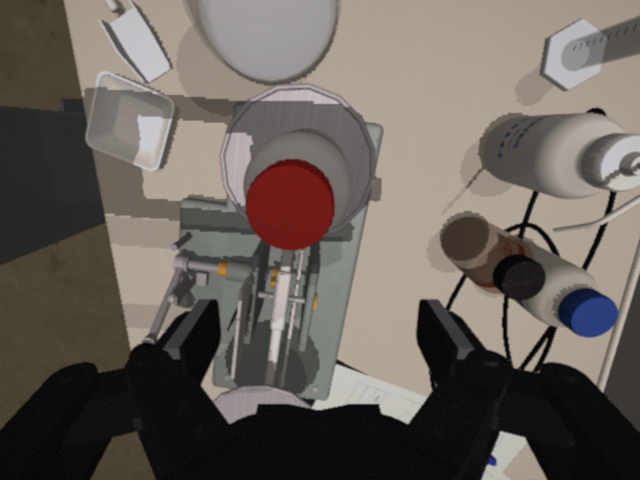

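The call was refused because every key is required in each row. The arm hasn't moved, so I'll resend it with all the keys.

```bash
python3 -m creep '[{"wx":0,"wy":0,"wz":0,"x":-20,"y":-60,"z":0,"claw":60},{"wx":0,"wy":0,"wz":0,"x":-45,"y":-120,"z":0,"claw":60},{"wx":0,"wy":0,"wz":0,"x":-70,"y":-180,"z":0,"claw":60},{"wx":0,"wy":0,"wz":0,"x":-97,"y":-240,"z":0,"claw":60},{"wx":0,"wy":0,"wz":0,"x":-125,"y":-300,"z":-20,"claw":60},{"wx":0,"wy":0,"wz":0,"x":-153,"y":-362,"z":-50,"claw":60},{"wx":0,"wy":0,"wz":0,"x":-153,"y":-362,"z":-100,"claw":60},{"wx":0,"wy":0,"wz":0,"x":-153,"y":-362,"z":-120,"claw":60},{"wx":0,"wy":0,"wz":0,"x":-153,"y":-362,"z":-120,"claw":60}]' 30; python3 - <<'E'
from h import *
w=cap("wrist");save(w,"w2.png");print(w["_s"]["ee_pos"],w["_s"]["finger_gap"],proj(w,[.4468,-.362,.0547]),proj(w,[.4468,-.362,.0057]))
print([ (t,manip.spot_in(w,t)[:2]) for t in("weight_large","weight_medium","weight_small")])
E
```

```text
clock: 3.38
ee_pos: [0.4453, -0.361, 0.1087]
tool_rot: [0.707, 0.707, -0.0, -0.003]
ft_force: [-0.8, -0.9, 0.7]
finger_gap: 0.0602
[ 0.44528813 -0.36098793  0.10870753] 0.06018060525698916 [np.float64(320.08795716653236), np.float64(265.1298705609893)] [np.float64(319.9117340087063), np.float64(241.60412537309176)]
[('weight_large', [{'point': [318.6, 248.8], 'score': 0.77}, {'point': [533.4, 319.4], 'score': 0.69}]), ('weight_medium', [{'point': [312.6, 309.1], 'score': 0.86}]), ('weight_small', [{'point': [334.4, 169.2], 'score': 0.74}])]
```

View pics/w2.png

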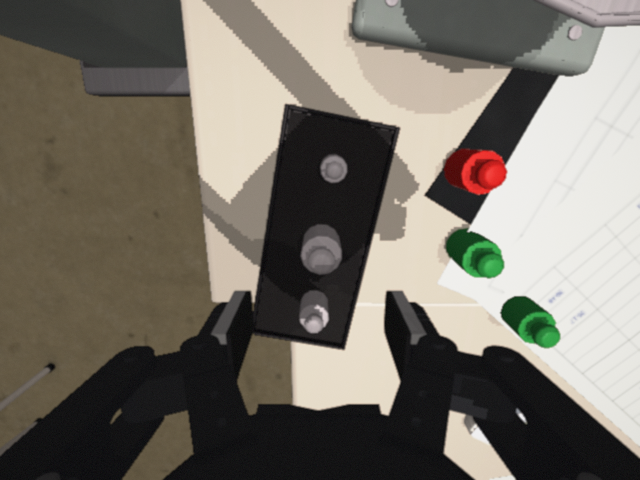

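```bash
python3 -m creep '[{"wx":0,"wy":0,"wz":0,"x":0,"y":0,"z":-40,"claw":60},{"wx":0,"wy":0,"wz":0,"x":0,"y":0,"z":-75,"claw":60},{"wx":0,"wy":0,"wz":0,"x":0,"y":0,"z":-96,"claw":60},{"wx":0,"wy":0,"wz":0,"x":0,"y":0,"z":-96,"claw":60},{"wx":0,"wy":0,"wz":0,"x":0,"y":0,"z":-96,"claw":20},{"wx":0,"wy":0,"wz":0,"x":0,"y":0,"z":-96,"claw":20},{"wx":0,"wy":0,"wz":0,"x":0,"y":0,"z":-96,"claw":20},{"wx":0,"wy":0,"wz":0,"x":0,"y":0,"z":-96,"claw":20},{"wx":0,"wy":0,"wz":0,"x":0,"y":0,"z":-96,"claw":20}]' 30
```

```text
clock: 4.7
ee_pos: [0.4483, -0.3631, 0.0176]
tool_rot: [0.707, 0.707, 0.0, 0.002]
ft_force: [-0.3, 1.2, 6.5]
finger_gap: 0.0268
```

```bash
python3 -m creep '[{"wx":0,"wy":0,"wz":0,"x":0,"y":0,"z":20,"claw":20},{"wx":0,"wy":0,"wz":0,"x":0,"y":0,"z":60,"claw":20},{"wx":0,"wy":0,"wz":0,"x":0,"y":0,"z":110,"claw":20},{"wx":0,"wy":0,"wz":0,"x":0,"y":0,"z":160,"claw":20},{"wx":0,"wy":0,"wz":0,"x":0,"y":0,"z":165,"claw":20}]'; python3 - <<'E'
from h import *
w=cap("wrist");save(w,"w3.png");s=w["_s"];print(s["ee_pos"],s["finger_gap"],s["ft_force"])
q=cap("side");save(q,"s3.png",(200,100,440,300),3)
E
```

```text
clock: 5.32
ee_pos: [0.4493, -0.3642, 0.1875]
tool_rot: [0.707, 0.707, 0.0, 0.005]
ft_force: [0.5, 0.1, -1.6]
finger_gap: 0.0272
[ 0.44931809 -0.36423493  0.18753896] 0.02718253862629382 [ 0.50561923  0.08634216 -1.60012592]
```

View pics/w3.png

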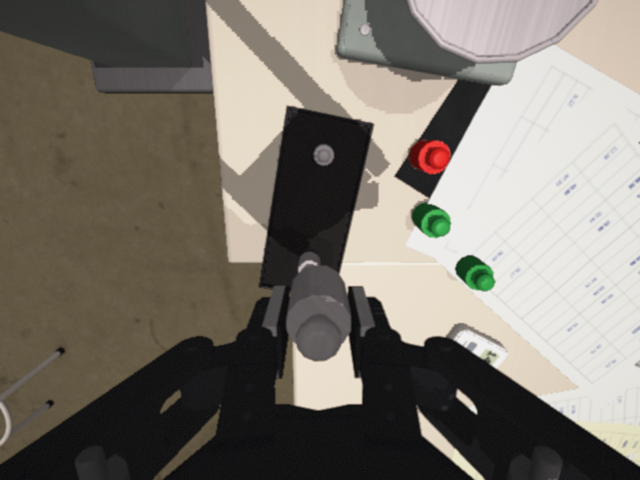

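View pics/s3.png

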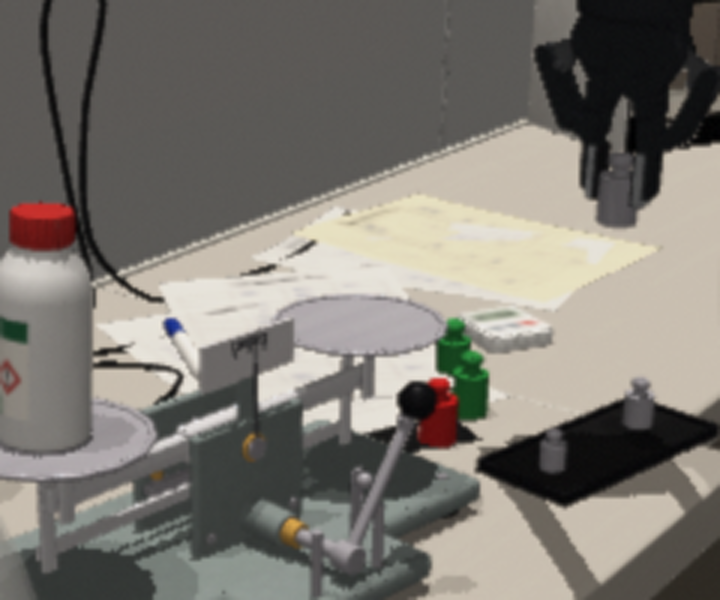

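```bash
python3 -m creep '[{"wx":0,"wy":0,"wz":0,"x":0,"y":0,"z":0,"claw":20},{"wx":0,"wy":0,"wz":0,"x":0,"y":0,"z":0,"claw":20}]'; python3 - <<'E'
from h import *
q=cap("side");p=cap("scene")
for c,guess in ((q,[.5465,-.195,.122]),(p,[.5465,-.195,.122])):
    u,v=proj(c,guess)
    pts=np.array([at_depth(c,(u+dx,v+dy)) for dx in range(-40,41,1) for dy in range(-25,26)])
    m=pts[np.abs(pts[:,2]-.123)<.006]
    ok=m[np.hypot(*(m[:,:2]-guess[:2]).T)<.065]
    print(len(ok),np.median(ok,0),ok.min(0),ok.max(0),(ok.min(0)+ok.max(0))/2)
    print(proj(c,guess))
save(q,"pr.png",(270,180,370,240),8);save(p,"pr2.png",(300,205,390,265),8)
E
```

```text
clock: 5.68
ee_pos: [0.4461, -0.3611, 0.1783]
tool_rot: [0.707, 0.707, -0.0, -0.002]
ft_force: [-0.2, 0.3, -2.2]
finger_gap: 0.0269
942 [ 0.54220339 -0.1952648   0.1231668 ] [ 0.48684956 -0.25262558  0.12060513] [ 0.60181486 -0.13503026  0.12664534] [ 0.54433221 -0.19382792  0.12362524]
[np.float64(318.92164042268246), np.float64(208.33265812393716)]
396 [ 0.51060562 -0.19079312  0.12683955] [ 0.48665859 -0.23889206  0.12388876] [ 0.5914129  -0.13871996  0.12895249] [ 0.53903574 -0.18880601  0.12642062]
[np.float64(344.4838123823887), np.float64(233.705137087278)]
```

View pics/pr2.png

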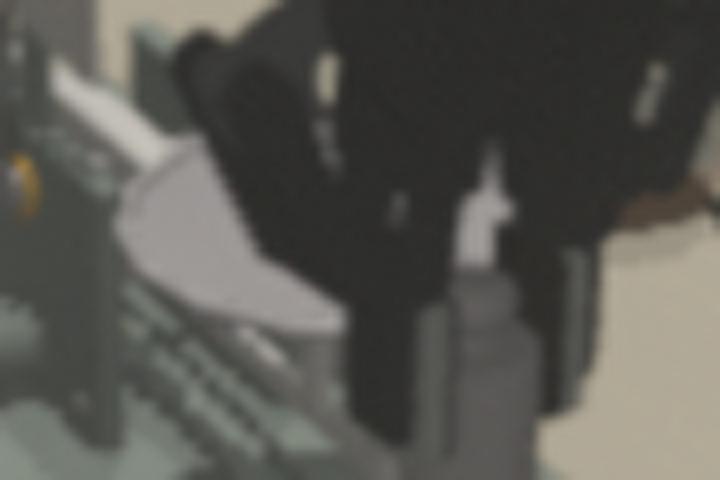

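View pics/pr.png

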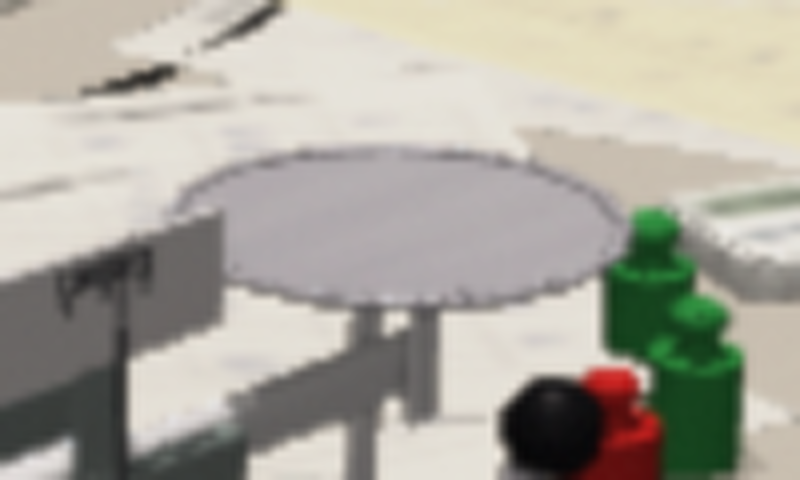

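```bash
python3 -m creep '[{"wx":0,"wy":0,"wz":0,"x":20,"y":34,"z":0,"claw":20},{"wx":0,"wy":0,"wz":0,"x":45,"y":77,"z":0,"claw":20},{"wx":0,"wy":0,"wz":0,"x":70,"y":120,"z":0,"claw":20},{"wx":0,"wy":0,"wz":0,"x":88,"y":148,"z":0,"claw":20},{"wx":0,"wy":0,"wz":0,"x":96,"y":162,"z":-10,"claw":20},{"wx":0,"wy":0,"wz":0,"x":99,"y":167,"z":-22,"claw":20},{"wx":0,"wy":0,"wz":0,"x":99,"y":167,"z":-32,"claw":20},{"wx":0,"wy":0,"wz":0,"x":99,"y":167,"z":-37,"claw":20},{"wx":0,"wy":0,"wz":0,"x":99,"y":167,"z":-39,"claw":20},{"wx":0,"wy":0,"wz":0,"x":99,"y":167,"z":-39,"claw":20},{"wx":0,"wy":0,"wz":0,"x":99,"y":167,"z":-39,"claw":20}]'; python3 - <<'E'
from h import *
q=cap("side");save(q,"s4.png",(260,130,380,240),6)
p=cap("scene");save(p,"p4.png",(290,180,400,270),7)
s=manip.read_state();print(s["clock"],s["ee_pos"],s["ft_force"],s["finger_gap"])
E
```

```text
clock: 7.15
ee_pos: [0.5462, -0.1953, 0.1419]
tool_rot: [0.707, 0.707, 0.0, 0.0]
ft_force: [-0.4, 0.7, -1.1]
finger_gap: 0.0268
7.25 [ 0.54622951 -0.19517046  0.14177443] [-0.11519372  0.02595445 -2.0698765 ] 0.026826872186506076
```

View pics/s4.png

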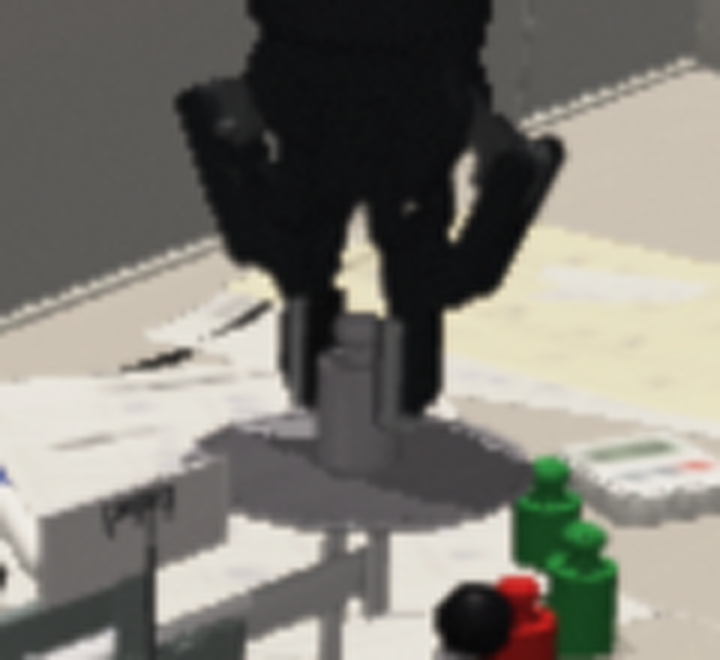

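View pics/p4.png

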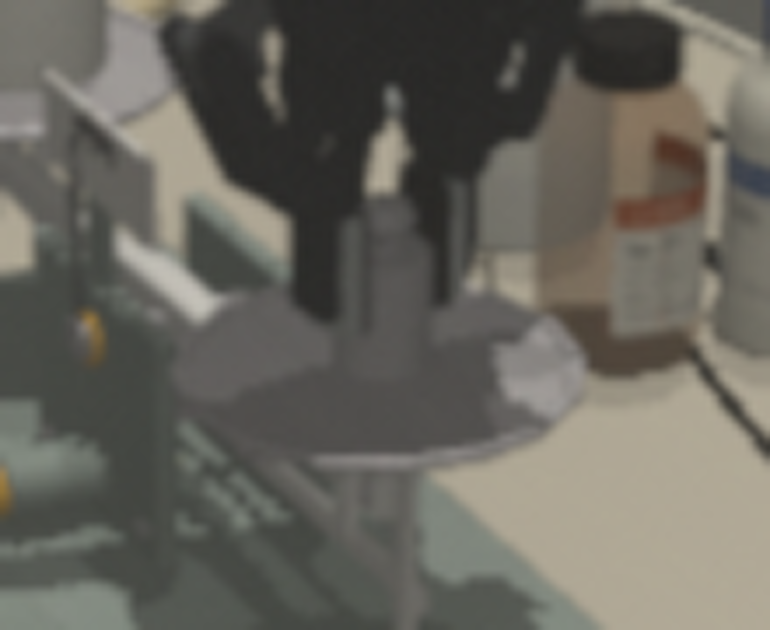

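The weight hangs upright a few mm above the pan centre. Now I'll lower it slowly.

```bash
python3 -m creep '[{"wx":0,"wy":0,"wz":0,"x":0,"y":0,"z":-2,"claw":20},{"wx":0,"wy":0,"wz":0,"x":0,"y":0,"z":-4,"claw":20},{"wx":0,"wy":0,"wz":0,"x":0,"y":0,"z":-5,"claw":20},{"wx":0,"wy":0,"wz":0,"x":0,"y":0,"z":-5,"claw":20}]'; python3 -m creep '[{"wx":0,"wy":0,"wz":0,"x":0,"y":0,"z":-1,"claw":20},{"wx":0,"wy":0,"wz":0,"x":0,"y":0,"z":-1,"claw":20}]';python3 - <<'E'
from h import *
q=cap("side");save(q,"s5.png",(260,130,380,240),6)
s=manip.read_state();print(s["clock"],s["ee_pos"],s["ft_force"],s["finger_gap"])
E
```

```text
clock: 7.75
ee_pos: [0.5462, -0.195, 0.1364]
tool_rot: [0.707, 0.707, 0.0, 0.0]
ft_force: [0.6, 1.2, -0.2]
finger_gap: 0.0267
clock: 8.0
ee_pos: [0.5462, -0.195, 0.1354]
tool_rot: [0.707, 0.707, 0.0, 0.0]
ft_force: [1.2, -0.8, 0.3]
finger_gap: 0.0267
8.05 [ 0.54616382 -0.19498539  0.13543448] [1.10222082 0.53544248 0.15586645] 0.026893458484547772
```

View pics/s5.png

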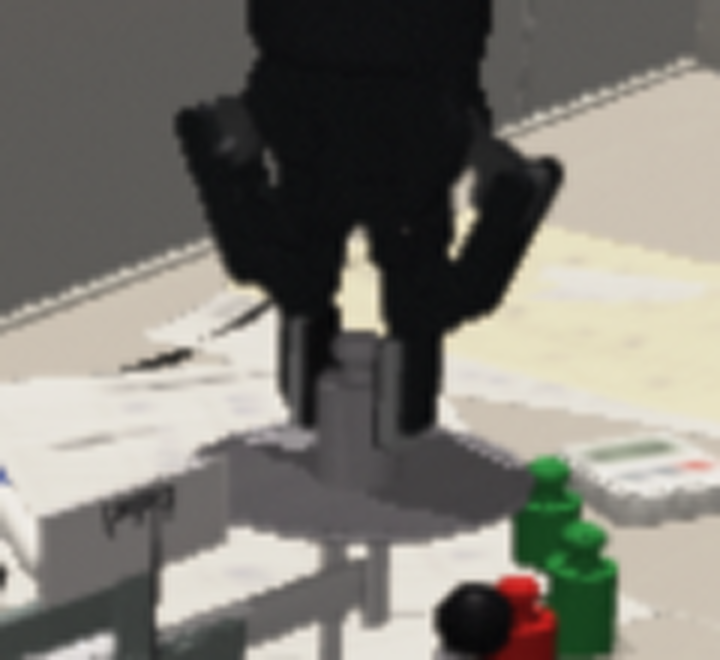

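```bash
for i in 1 2 3; do python3 -m creep '[{"wx":0,"wy":0,"wz":0,"x":0,"y":0,"z":-1,"claw":20},{"wx":0,"wy":0,"wz":0,"x":0,"y":0,"z":-1,"claw":20}]' | grep -E "ee_pos|force"; done
```

```text
ee_pos: [0.5462, -0.195, 0.1344]
ft_force: [0.7, 0.1, 1.9]
ee_pos: [0.5462, -0.195, 0.1335]
ft_force: [0.4, 0.7, 2.5]
ee_pos: [0.5462, -0.195, 0.1325]
ft_force: [-0.6, 1.2, 5.8]
```

Contact is clear at +5.8 N. Next I'll open slowly and then rise.

```bash
python3 -m creep '[{"wx":0,"wy":0,"wz":0,"x":0,"y":0,"z":1,"claw":28},{"wx":0,"wy":0,"wz":0,"x":0,"y":0,"z":1,"claw":32},{"wx":0,"wy":0,"wz":0,"x":0,"y":0,"z":1,"claw":40},{"wx":0,"wy":0,"wz":0,"x":0,"y":0,"z":1,"claw":55},{"wx":0,"wy":0,"wz":0,"x":0,"y":0,"z":1,"claw":55},{"wx":0,"wy":0,"wz":0,"x":0,"y":0,"z":20,"claw":55},{"wx":0,"wy":0,"wz":0,"x":0,"y":0,"z":60,"claw":55},{"wx":0,"wy":0,"wz":0,"x":0,"y":0,"z":100,"claw":55},{"wx":0,"wy":0,"wz":0,"x":0,"y":0,"z":100,"claw":55},{"wx":0,"wy":0,"wz":0,"x":0,"y":0,"z":100,"claw":55}]'; python3 - <<'E'
from h import *
q=cap("side");save(q,"s6.png",(190,100,390,300),4)
p=cap("scene");save(p,"p6.png",(240,160,400,300),5)
for n,c in (("side",q),("scene",p)):
  print(n,[(t,[(np.round(a["point"],1),round(a["score"],2)) for a in manip.place_of(c,t)[:2]]) for t in("lever_knob","lever_pivot","weight_large")])
E
```

```text
clock: 10.05
ee_pos: [0.5462, -0.195, 0.2332]
tool_rot: [0.707, 0.707, 0.0, 0.001]
ft_force: [-0.0, -0.1, -0.4]
finger_gap: 0.0549
side [('lever_knob', [(array([340.8, 231.9]), 0.63)]), ('lever_pivot', [(array([313.7, 283.4]), 0.88)]), ('weight_large', [(array([319.2, 210.9]), 0.82), (array([348.3, 227.5]), 0.7)])]
scene [('lever_knob', [(array([275.7, 231.2]), 0.58)]), ('lever_pivot', [(array([271.2, 256.2]), 0.58)]), ('weight_large', [(array([342. , 234.5]), 0.88), (array([405.2, 324.3]), 0.72)])]
```

View pics/s6.png

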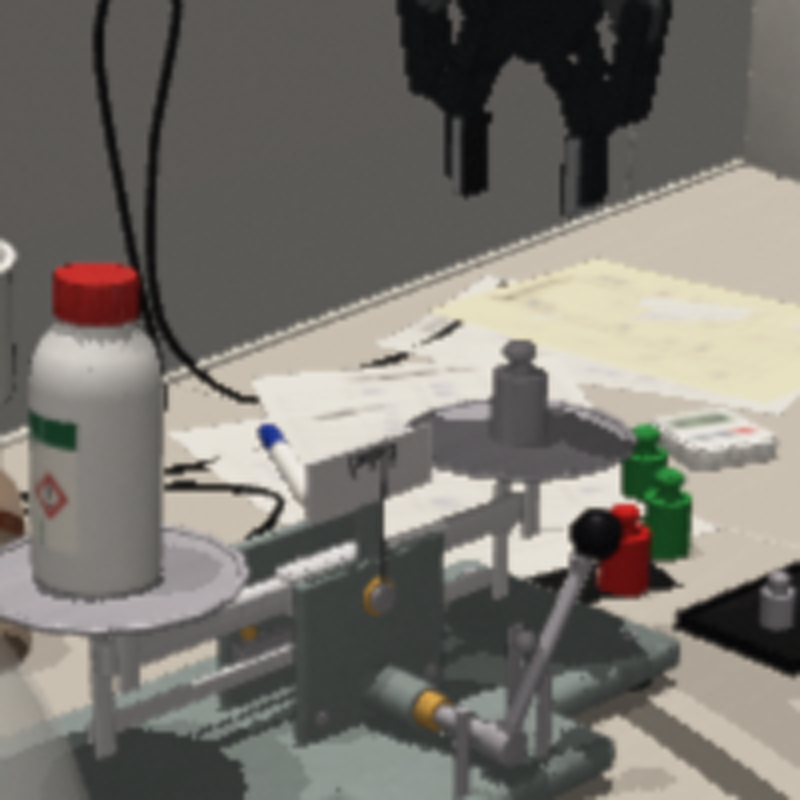

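View pics/p6.png

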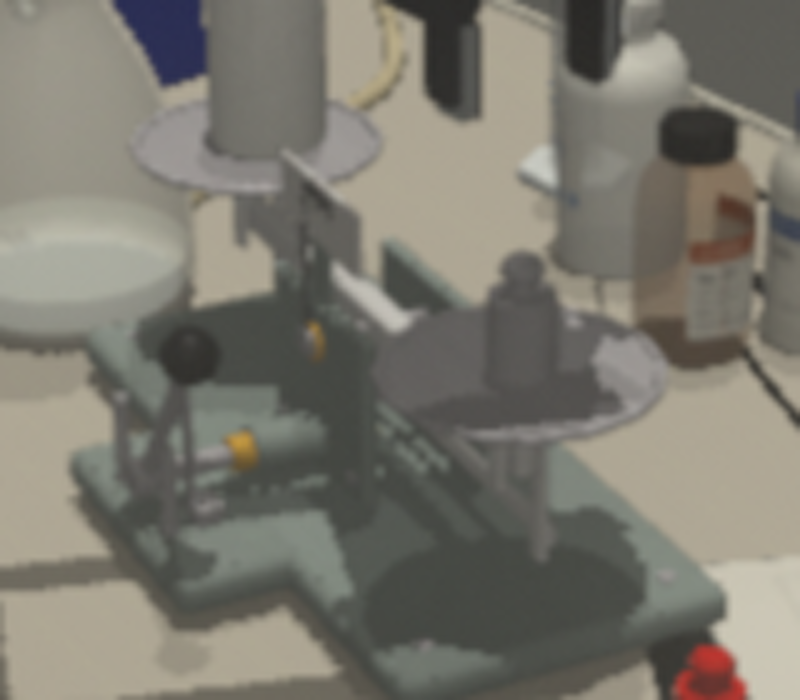

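The weight stands upright on the pan with the beam still arrested. The lever knob is at about (0.446, -0.111, 0.123). I'll close the fingers and go down on its right side.

```bash
python3 -m creep '[{"wx":0,"wy":0,"wz":0,"x":-30,"y":10,"z":0,"claw":0},{"wx":0,"wy":0,"wz":0,"x":-75,"y":35,"z":0,"claw":0},{"wx":0,"wy":0,"wz":0,"x":-100,"y":45,"z":0,"claw":0},{"wx":0,"wy":0,"wz":0,"x":-100,"y":45,"z":-20,"claw":0},{"wx":0,"wy":0,"wz":0,"x":-100,"y":45,"z":-60,"claw":0},{"wx":0,"wy":0,"wz":0,"x":-100,"y":45,"z":-100,"claw":0},{"wx":0,"wy":0,"wz":0,"x":-100,"y":45,"z":-125,"claw":0},{"wx":0,"wy":0,"wz":0,"x":-100,"y":45,"z":-125,"claw":0},{"wx":0,"wy":0,"wz":0,"x":-100,"y":45,"z":-125,"claw":0}]'; python3 - <<'E'
from h import *
q=cap("side");save(q,"s7.png",(240,130,400,290),4)
p=cap("scene");save(p,"p7.png",(240,160,400,300),5)
E
```

```text
clock: 11.58
ee_pos: [0.4467, -0.1503, 0.1085]
tool_rot: [0.707, 0.707, 0.0, 0.001]
ft_force: [-0.4, -0.1, 0.2]
finger_gap: -0.0002
```

View pics/s7.png

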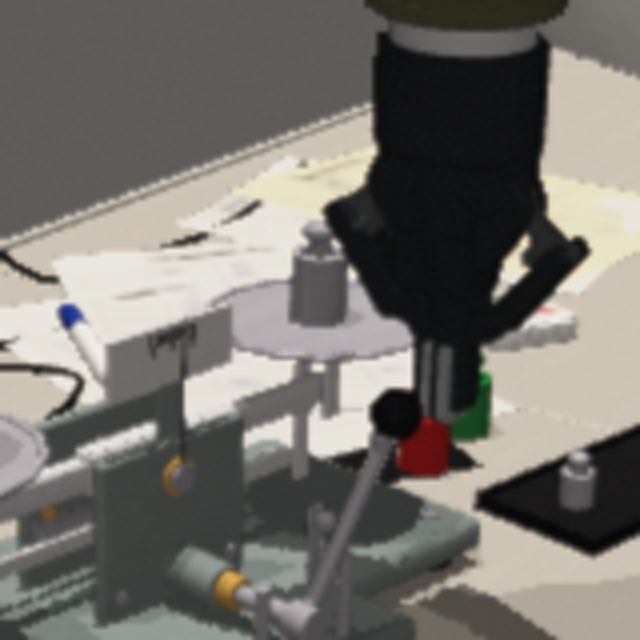

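View pics/p7.png

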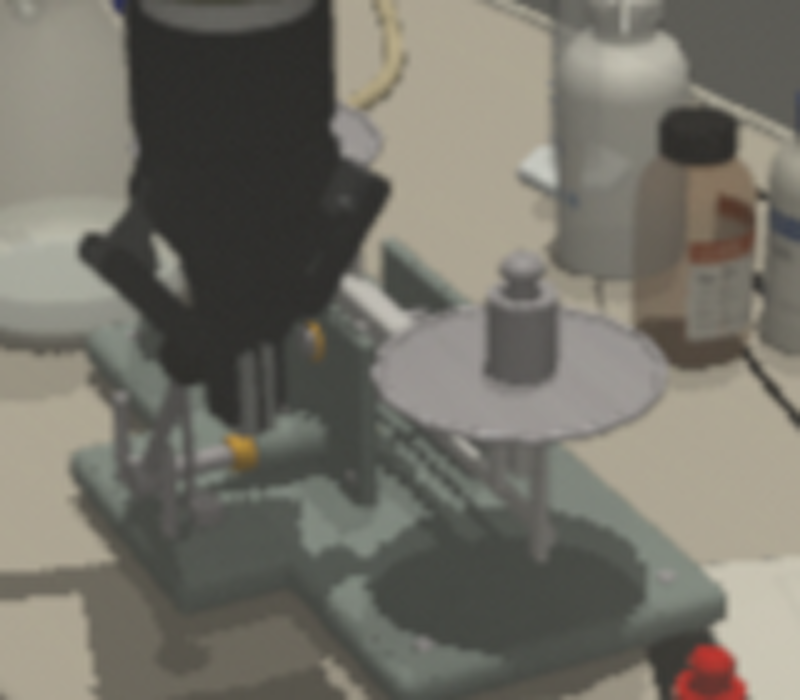

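```bash
python3 -m creep '[{"wx":0,"wy":0,"wz":0,"x":1,"y":14,"z":0,"claw":0},{"wx":0,"wy":0,"wz":0,"x":2,"y":24,"z":0,"claw":0},{"wx":0,"wy":0,"wz":0,"x":3,"y":34,"z":0,"claw":0},{"wx":0,"wy":0,"wz":0,"x":4,"y":46,"z":0,"claw":0},{"wx":0,"wy":0,"wz":0,"x":5,"y":58,"z":0,"claw":0},{"wx":0,"wy":0,"wz":0,"x":6,"y":70,"z":0,"claw":0},{"wx":0,"wy":0,"wz":0,"x":7,"y":82,"z":0,"claw":0},{"wx":0,"wy":0,"wz":0,"x":8,"y":94,"z":0,"claw":0},{"wx":0,"wy":0,"wz":0,"x":9,"y":104,"z":0,"claw":0},{"wx":0,"wy":0,"wz":0,"x":9,"y":112,"z":0,"claw":0},{"wx":0,"wy":0,"wz":0,"x":9,"y":118,"z":0,"claw":0},{"wx":0,"wy":0,"wz":0,"x":9,"y":122,"z":0,"claw":0},{"wx":0,"wy":0,"wz":0,"x":9,"y":122,"z":0,"claw":0}]'; python3 - <<'E'
from h import *
q=cap("side");save(q,"s8.png",(200,130,400,300),4)
p=cap("scene");save(p,"p8.png",(240,160,400,300),5)
E
```

```text
clock: 13.3
ee_pos: [0.455, -0.0278, 0.1073]
tool_rot: [0.707, 0.707, 0.0, -0.0]
ft_force: [0.0, 0.2, -0.1]
finger_gap: -0.0001
```

View pics/s8.png

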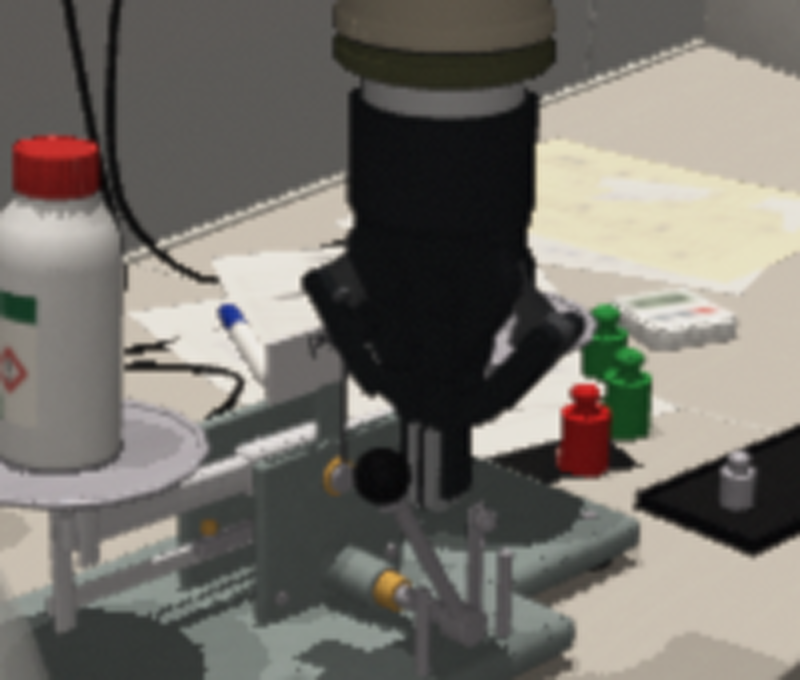

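View pics/p8.png

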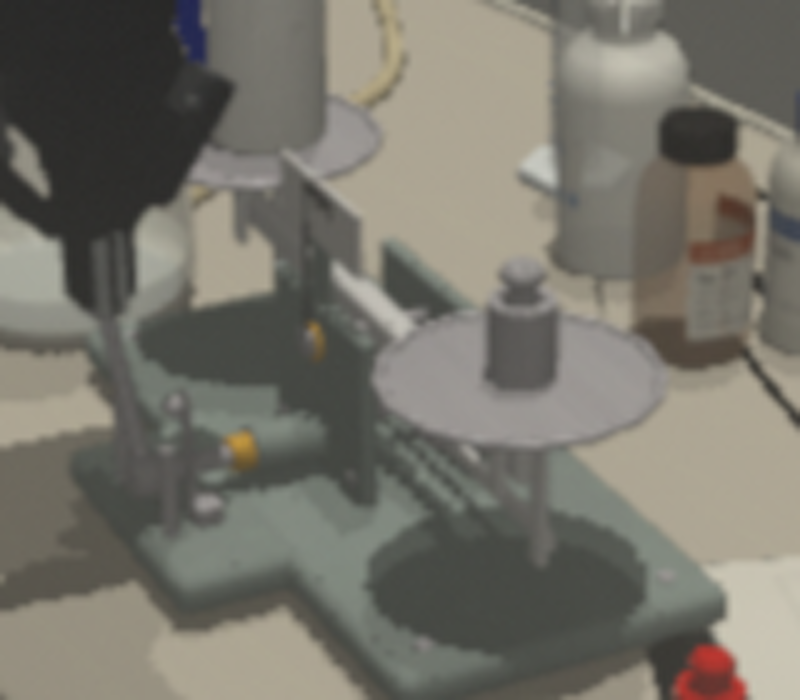

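```bash
python3 - <<'E'
from h import *
q=cap("side");print(manip.place_of(q,"lever_knob")[:1])
L=np.array([.1,.995,0]);P=np.array([.452,-.055,.04])
for a in (0,.95,1.0,1.05,1.1,1.15,1.2): print(a,proj(q,P+100e-3*(np.sin(a-.6)*L+np.array([0,0,np.cos(a-.6)]))))
E
```

```text
[{'point': [294.8, 252.4], 'score': 0.67}]
0 [np.float64(339.6876048974643), np.float64(232.90476603874194)]
0.95 [np.float64(306.0785108887722), np.float64(241.87926821127374)]
1.0 [np.float64(304.2074419649101), np.float64(243.72893549419373)]
1.05 [np.float64(302.36382574233596), np.float64(245.7000750056787)]
1.1 [np.float64(300.5534124109959), np.float64(247.7876595918423)]
1.15 [np.float64(298.7819119627129), np.float64(249.98617844150723)]
1.2 [np.float64(297.0549664601375), np.float64(252.28965208263418)]
```

The lever is at about 1.15–1.2. I'll back off, rise, cross over to the left side of the knob, and let the beam settle meanwhile.

```bash
python3 -m creep '[{"wx":0,"wy":0,"wz":0,"x":0,"y":-10,"z":0,"claw":0},{"wx":0,"wy":0,"wz":0,"x":0,"y":-10,"z":30,"claw":0},{"wx":0,"wy":0,"wz":0,"x":0,"y":-10,"z":70,"claw":0},{"wx":0,"wy":0,"wz":0,"x":0,"y":10,"z":70,"claw":0},{"wx":0,"wy":0,"wz":0,"x":0,"y":40,"z":70,"claw":0},{"wx":0,"wy":0,"wz":0,"x":0,"y":70,"z":70,"claw":0},{"wx":0,"wy":0,"wz":0,"x":0,"y":72,"z":70,"claw":0},{"wx":0,"wy":0,"wz":0,"x":0,"y":72,"z":70,"claw":0},{"wx":0,"wy":0,"wz":0,"x":0,"y":72,"z":70,"claw":0},{"wx":0,"wy":0,"wz":0,"x":0,"y":72,"z":70,"claw":0},{"wx":0,"wy":0,"wz":0,"x":0,"y":72,"z":70,"claw":0},{"wx":0,"wy":0,"wz":0,"x":0,"y":72,"z":70,"claw":0},{"wx":0,"wy":0,"wz":0,"x":0,"y":72,"z":70,"claw":0},{"wx":0,"wy":0,"wz":0,"x":0,"y":72,"z":70,"claw":0},{"wx":0,"wy":0,"wz":0,"x":0,"y":72,"z":70,"claw":0},{"wx":0,"wy":0,"wz":0,"x":0,"y":72,"z":70,"claw":0}]'; python3 - <<'E'
from h import *
q=cap("side");save(q,"s9.png",(170,130,400,320),3)
p=cap("scene");save(p,"p9.png",(240,140,400,300),4)
w=cap("wrist");save(w,"w9.png")
print(manip.place_of(q,"lever_knob")[:1],manip.place_of(p,"lever_knob")[:1])
E
```

```text
clock: 15.5
ee_pos: [0.455, 0.044, 0.1773]
tool_rot: [0.707, 0.707, -0.0, -0.0]
ft_force: [-0.8, -0.3, -0.0]
finger_gap: -0.0001
[{'point': [295.3, 251.1], 'score': 0.63}] [{'point': [254.9, 207.9], 'score': 0.53}]
```

View pics/s9.png

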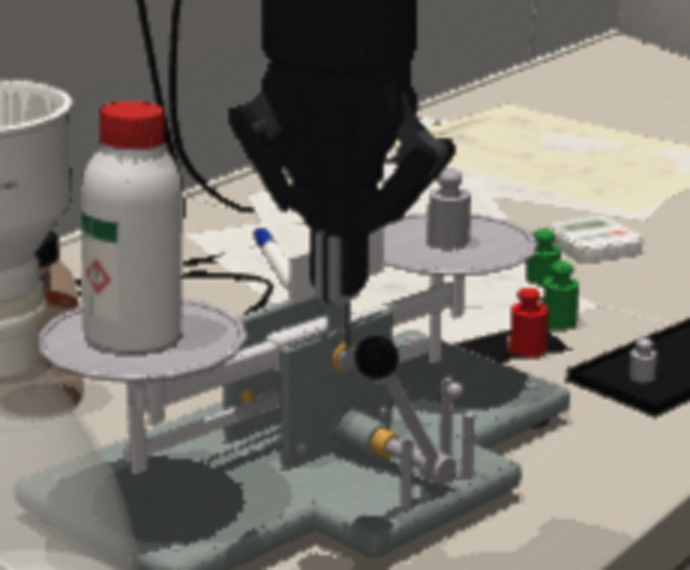

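View pics/p9.png

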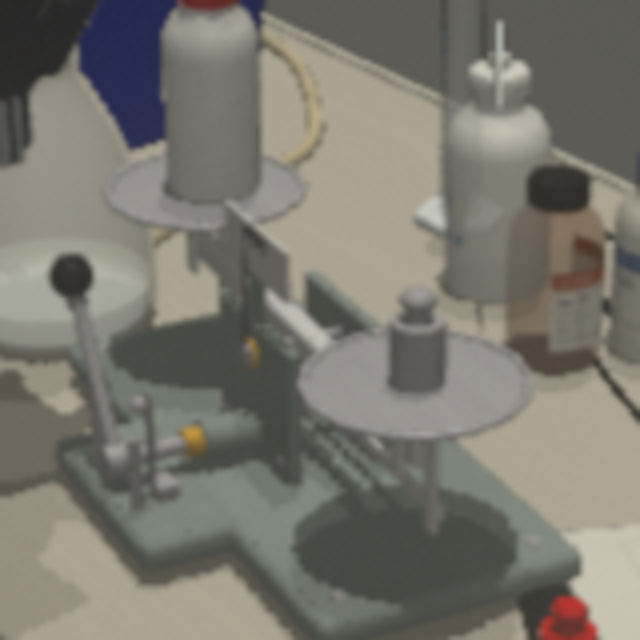

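View pics/w9.png

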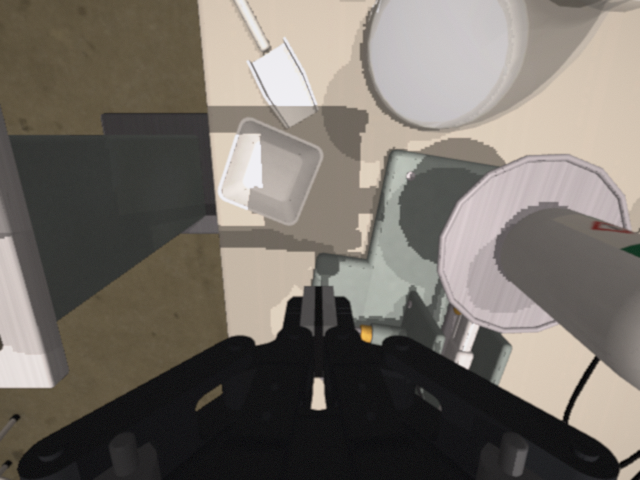

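The beam looks close to level, with the knob at the released end. I'll measure the tilt and check that it's at rest, waiting a bit longer.

```bash
cat > tilt.py <<'E'
from h import *
def panz(c,g):
    v,u=np.mgrid[0:480,0:640];d=c["depth"];T=cam(c)
    P=np.stack([(u-c["cx"])/c["fx"]*d,(v-c["cy"])/c["fy"]*d,d],-1)@T[:3,:3].T+T[:3,3]
    r=np.hypot(P[...,0]-g[0],P[...,1]-g[1]);m=(d>0)&(r<.05)&(r>.03)&(np.abs(P[...,2]-.122)<.02)
    return np.median(P[m][:,2]),m.sum()
if __name__=="__main__":
  for k in range(2):
    q=cap("side");l=panz(q,(.572,.058));r=panz(q,(.5465,-.194));print(q["_s"]["clock"],l,r,"tilt~",(r[0]-l[0])/.25)
  save(q,"s10.png",(170,130,400,320),3)
E
python3 tilt.py; python3 -m creep '[{"wx":0,"wy":0,"wz":0,"x":0,"y":0,"z":0,"claw":0},{"wx":0,"wy":0,"wz":0,"x":0,"y":0,"z":0,"claw":0},{"wx":0,"wy":0,"wz":0,"x":0,"y":0,"z":0,"claw":0},{"wx":0,"wy":0,"wz":0,"x":0,"y":0,"z":0,"claw":0},{"wx":0,"wy":0,"wz":0,"x":0,"y":0,"z":0,"claw":0},{"wx":0,"wy":0,"wz":0,"x":0,"y":0,"z":0,"claw":0},{"wx":0,"wy":0,"wz":0,"x":0,"y":0,"z":0,"claw":0},{"wx":0,"wy":0,"wz":0,"x":0,"y":0,"z":0,"claw":0},{"wx":0,"wy":0,"wz":0,"x":0,"y":0,"z":0,"claw":0},{"wx":0,"wy":0,"wz":0,"x":0,"y":0,"z":0,"claw":0}]';python3 tilt.py
```

```text
15.75 (np.float64(0.12533205127088087), np.int64(546)) (np.float64(0.11765884533724602), np.int64(365)) tilt~ -0.03069282373453941
15.8 (np.float64(0.12530801417186554), np.int64(553)) (np.float64(0.1175795523525052), np.int64(374)) tilt~ -0.030913847277441397
clock: 17.1
ee_pos: [0.455, 0.044, 0.1773]
tool_rot: [0.707, 0.707, -0.0, -0.0]
ft_force: [0.4, 0.3, -0.4]
finger_gap: -0.0002
17.1 (np.float64(0.1253877522263478), np.int64(557)) (np.float64(0.11759490941735579), np.int64(359)) tilt~ -0.031171371235968026
17.15 (np.float64(0.12532862544780488), np.int64(555)) (np.float64(0.11764862279016014), np.int64(369)) tilt~ -0.030720010630578942
```

The beam rests at about -0.031 rad and is stable. Now I'll go down on the left side and push the lever back.

```bash
python3 -m creep '[{"wx":0,"wy":0,"wz":0,"x":2,"y":0,"z":-25,"claw":0},{"wx":0,"wy":0,"wz":0,"x":2,"y":0,"z":-55,"claw":0},{"wx":0,"wy":0,"wz":0,"x":2,"y":0,"z":-70,"claw":0},{"wx":0,"wy":0,"wz":0,"x":2,"y":-14,"z":-70,"claw":0},{"wx":0,"wy":0,"wz":0,"x":1,"y":-26,"z":-70,"claw":0},{"wx":0,"wy":0,"wz":0,"x":0,"y":-38,"z":-70,"claw":0},{"wx":0,"wy":0,"wz":0,"x":-1,"y":-50,"z":-70,"claw":0},{"wx":0,"wy":0,"wz":0,"x":-2,"y":-62,"z":-70,"claw":0},{"wx":0,"wy":0,"wz":0,"x":-3,"y":-74,"z":-70,"claw":0},{"wx":0,"wy":0,"wz":0,"x":-4,"y":-86,"z":-70,"claw":0},{"wx":0,"wy":0,"wz":0,"x":-4,"y":-98,"z":-70,"claw":0},{"wx":0,"wy":0,"wz":0,"x":-5,"y":-108,"z":-70,"claw":0},{"wx":0,"wy":0,"wz":0,"x":-6,"y":-117,"z":-70,"claw":0},{"wx":0,"wy":0,"wz":0,"x":-6,"y":-124,"z":-70,"claw":0},{"wx":0,"wy":0,"wz":0,"x":-6,"y":-128,"z":-70,"claw":0},{"wx":0,"wy":0,"wz":0,"x":-6,"y":-128,"z":-70,"claw":0},{"wx":0,"wy":0,"wz":0,"x":-6,"y":-128,"z":-70,"claw":0}]'; python3 tilt.py; python3 - <<'E'
from h import *
q=cap("side");print(manip.place_of(q,"lever_knob")[:1]);save(q,"s11.png",(170,130,400,320),3)
E
```

```text
clock: 19.32
ee_pos: [0.4491, -0.0839, 0.1074]
tool_rot: [0.707, 0.707, 0.0, 0.0]
ft_force: [-0.2, 0.7, 0.4]
finger_gap: 0.0001
19.325 (np.float64(0.12193002726850316), np.int64(564)) (np.float64(0.12105188107695497), np.int64(106)) tilt~ -0.003512584766192761
19.375 (np.float64(0.12246278719362202), np.int64(559)) (np.float64(0.12062507224896274), np.int64(111)) tilt~ -0.007350859778637142
[{'point': [340.2, 235.1], 'score': 0.8}]
```

View pics/s11.png

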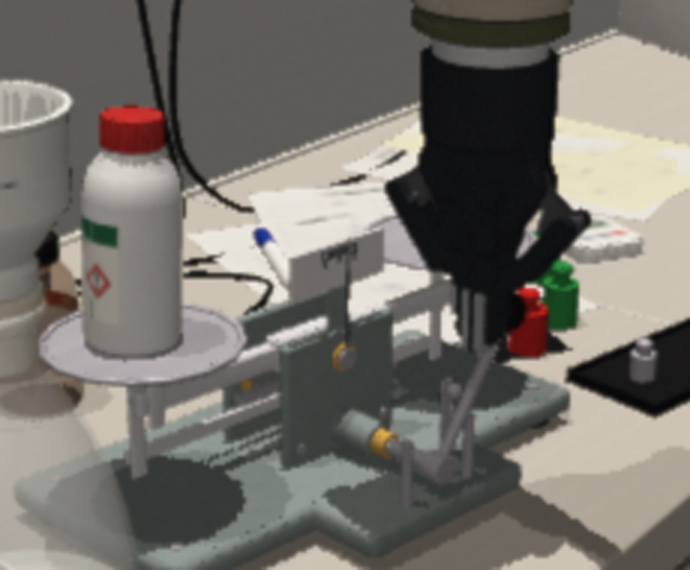

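The lever appears to be home: the knob is at x≈340 px, as at the start, with little force on the tool. I'll withdraw and check with a clear view.

```bash
python3 -m creep '[{"wx":0,"wy":0,"wz":0,"x":0,"y":12,"z":0,"claw":0},{"wx":0,"wy":0,"wz":0,"x":0,"y":25,"z":10,"claw":0},{"wx":0,"wy":0,"wz":0,"x":0,"y":30,"z":50,"claw":0},{"wx":0,"wy":0,"wz":0,"x":0,"y":30,"z":100,"claw":0},{"wx":0,"wy":0,"wz":0,"x":0,"y":30,"z":150,"claw":0},{"wx":0,"wy":0,"wz":0,"x":0,"y":30,"z":170,"claw":0},{"wx":0,"wy":0,"wz":0,"x":0,"y":30,"z":170,"claw":0},{"wx":0,"wy":0,"wz":0,"x":0,"y":30,"z":170,"claw":0}]'; python3 tilt.py; python3 - <<'E'
from h import *
q=cap("side");save(q,"s12.png",(170,130,450,330),2.8)
p=cap("scene");save(p,"p12.png",(240,140,400,300),4)
L=np.array([.1,.995,0]);P=np.array([.452,-.055,.04])
for n,c in(("side",q),("scene",p)):
  print(n,manip.place_of(c,"lever_knob")[:1])
  for a in (0,.06,.15,.28): print(a,proj(c,P+100e-3*(np.sin(a-.6)*L+np.array([0,0,np.cos(a-.6)]))))
  # dark blob centroid near the knob
  u0,v0=proj(c,[.4463,-.111,.123]);u0=int(u0);v0=int(v0);I=c["img"][v0-14:v0+14,u0-14:u0+14].max(2)<45
  ys,xs=np.nonzero(I);print("blob",xs.mean()+u0-14,ys.mean()+v0-14,len(xs))
E
```

```text
clock: 20.52
ee_pos: [0.4482, -0.0535, 0.2753]
tool_rot: [0.707, 0.707, -0.001, -0.001]
ft_force: [-0.3, -1.2, 0.2]
finger_gap: -0.0004
20.525 (np.float64(0.12257476422430785), np.int64(569)) (np.float64(0.12040989156675341), np.int64(361)) tilt~ -0.008659490630217759
20.575 (np.float64(0.12251691702233697), np.int64(561)) (np.float64(0.12045922690656063), np.int64(369)) tilt~ -0.008230760463105335
side [{'point': [339.3, 235.6], 'score': 0.65}]
0 [np.float64(339.6876048974643), np.float64(232.90476603874194)]
0.06 [np.float64(337.9873361778411), np.float64(231.99674303188624)]
0.15 [np.float64(335.27418157196706), np.float64(230.9836334663383)]
0.28 [np.float64(331.0443334723995), np.float64(230.28974937120918)]
blob 338.00714285714287 235.28571428571428 140
scene [{'point': [273.0, 230.5], 'score': 0.53}]
0 [np.float64(277.8220393240302), np.float64(231.70898055720747)]
0.06 [np.float64(276.60917387280307), np.float64(229.22713663821196)]
0.15 [np.float64(274.7366136961666), np.float64(225.71930712819312)]
0.28 [np.float64(271.95348865789583), np.float64(221.16385122774653)]
blob nan nan 0<stdin>:10: RuntimeWarning: Mean of empty slice.
  ret = ret.dtype.type(ret / rcount)
```

View pics/s12.png

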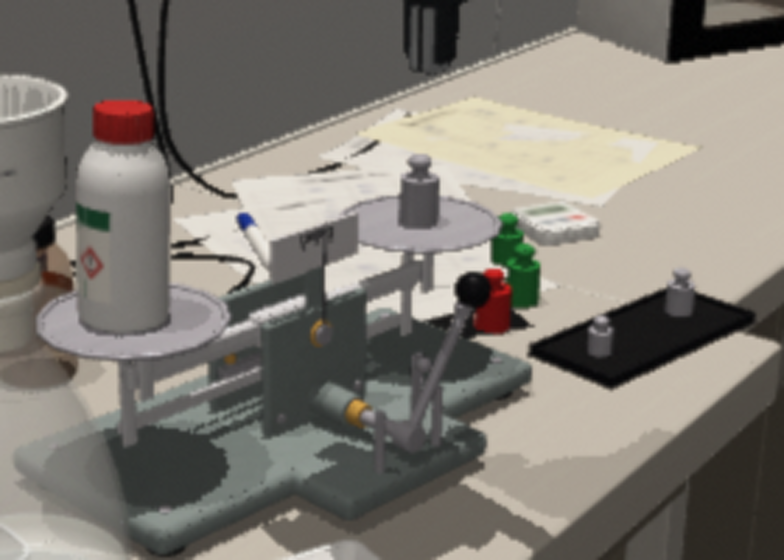

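View pics/p12.png

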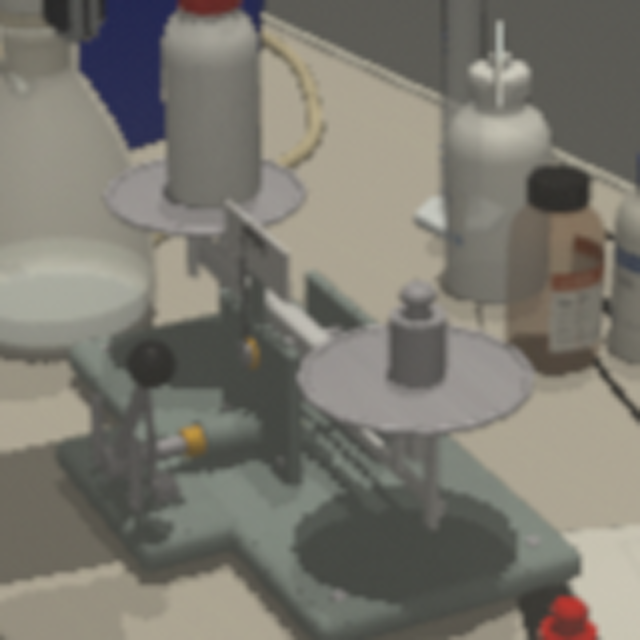

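The view is clear and everything stands. The tilt reads about -0.008, so I'll compare the knob and pans with the arrested picture from before the release.

```bash
python3 - <<'E'
from h import *
q=cap("side");save(q,"s13.png",(190,100,390,300),4)
p=cap("scene");save(p,"p13.png",(240,160,400,300),5)
def sh(a,b,box,k):
    A=cv2.imread("pics/"+a,0);B=cv2.imread("pics/"+b,0);x0,y0,x1,y1=box;t=A[y0:y1,x0:x1]
    r=cv2.matchTemplate(B[y0-24:y1+24,x0-24:x1+24],t,cv2.TM_CCOEFF_NORMED);_,m,_,l=cv2.minMaxLoc(r);return (l[0]-24)/k,(l[1]-24)/k,round(m,3)
print("knob side",sh("s6.png","s13.png",(565,500,630,565),4))
print("knob scene",sh("p6.png","p13.png",(155,320,225,390),5))
print("weight side",sh("s6.png","s13.png",(485,335,555,450),4))
print("bottle side",sh("s6.png","s13.png",(25,260,170,600),4))
print("bottle rim",sh("s6.png","s13.png",(160,540,255,640),4))
# px per mm vertical
a=proj(q,[.546,-.195,.122]);b=proj(q,[.546,-.195,.132]);print("px/mm",(a[1]-b[1])/10)
E
python3 tilt.py
```

```text
knob side (-0.25, 0.0, 0.995)
knob scene (-0.2, -0.2, 0.996)
weight side (0.0, 0.0, 0.899)
bottle side (0.0, 0.0, 0.998)
bottle rim (0.0, 0.0, 0.996)
px/mm 0.48439784056769214
20.925 (np.float64(0.12240479726135928), np.int64(566)) (np.float64(0.12053147864170802), np.int64(366)) tilt~ -0.007493274478605039
20.975 (np.float64(0.12240021232246584), np.int64(567)) (np.float64(0.12052877139638207), np.int64(365)) tilt~ -0.007485763704335069
```

The pans match the arrested state to within a quarter pixel, and the knob to within about 0.01 rad. The arm is clear, so I'm handing in.

```bash
python3 -c "
from rig import manip
print(manip.job_done())"
```

```text
the job is handed in; nothing more can be done
None
```

I set the 200 g weight upright on the right pan while the beam was arrested and let go of it. I then swung the lever over, let the beam settle, pushed the lever back past its catch, withdrew the arm and handed the job in at about 21 s of the 59 s allowed.

- **Beam while free:** the camera depth gave a steady tilt of about -0.031 rad in readings from 15.75 s to 17.15 s. The lever stood at roughly 1.15–1.2 rad.
- **Lever and beam at the end:** the knob was within a quarter pixel of its arrested position before the release, about 0.01 rad. The depth still read -0.0075 rad of tilt. The pans matched the earlier arrested picture with no shift, so I put that down to calibration bias.
- **Bottle and weights:** the bottle had not shifted and the large weight was upright on its pan. The weight's picture match was weaker (0.90), I think because the gripper's shadow was gone. The two smaller weights were still standing in the tray.
- **Failed checks:** my first move command was refused because keys were missing, and the arm had not moved. A final check for the dark knob in the scene camera found nothing because its darkness threshold was wrong, so I used the picture match instead.

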